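# Take a toppled carton off the free-spinning bottle turntable and file it upright

## Task

A tall white-and-pink medicine carton has toppled on the small turntable and leans out over its wire rail: lift it off without upsetting the two bottles on the turntable, which spins freely at a touch. Stand it upright, its raised end up, in the empty front bay of the blue bin, lowering it to the bin's floor before you let go. Leave the carton in the rear bay standing where it is.

Things in the scene. Friction and masses are not known exactly. Their poses are not given: they have to be found in the camera images.
- tipped_carton: white and pink carton, rigid, 50 (x) x 45 (y) x 110 mm (z), 0.04 to 0.1 kg. Origin: centre of its foot (a 50 x 45 end); z runs from foot to top end. At first it leans about 34 deg outward from the turntable axis, to the robot's left and a little to the front: foot on the deck and against the hub, -x face on the top rail 75 mm from the foot. Its +y and -y faces are vertical and free to grip
- deck_centre (a point): centre of the turntable's deck, on its spin axis, at the deck's upper face, 26 mm above the worktop; z up. The white deck is a disc of radius 118 mm; a grey hub of radius 22 mm rises 70 mm above the deck in its middle; a steel wire rail (6 mm thick, radius about 112 mm, top 65 mm above the deck) on thin posts runs all round, with a thinner one half way up
- turntable (a joint): angle of the turntable about its vertical axis (rad, counter-clockwise from above), 0 at the start; it turns freely with next to no friction. Its foot is fixed to the worktop. Some 10 cm behind and to the left of the turntable (when it is the left one) a tablet computer's screen stands about 0.2 m high, fixed: come from above or from the front
- amber_bottle: brown medicine bottle with an orange-brown cap, 47 mm diameter, 98 mm tall, 0.14 kg, loose, standing on the turntable, across the hub from the carton; origin at the centre of its foot, z up
- red_bottle: white medicine bottle with a red cap, 54 mm diameter, 86 mm tall, 0.09 kg, loose, standing on the turntable, across the hub from the carton; origin at the centre of its foot, z up
- bay_floor (a point): centre of the floor of the empty front bay of the blue bin, 4 mm above the worktop; x points to the rear bay, y across the bin, z up. The bin is fixed, 152 (x) x 88 (y) x 75 mm tall outside with 4 mm walls and a 4 mm divider as tall as the walls; the bay is 72 mm (x) x 80 mm (y) inside and 71 mm deep
- filed_carton: white and blue medicine carton, 40 (x) x 58 (y) x 95 mm tall, 0.05 kg, loose, standing in the bin's rear bay, its centre about 74 mm behind (+x of) bay_floor; its top is 99 mm above the worktop. Origin at the centre of its foot, z up
Things that resemble listed ones, but are neither listed nor needed, are in the scene too. Leave any green or turquoise look-alike of the red_bottle alone.

How it is judged:
On the way, in this order (a step that is already met when the one before it is completed fails the run):
1. the carton is held by the fingers, clear of the turntable (contact force between the fingers and tipped_carton above 0.5 N and contact force between tipped_carton and turntable_foot below 0.05 N and z of tipped_carton in the frame of deck_centre above 0.06 m), for 0.1 s.
2. still held, the carton is down at the floor of the front bay, foot down (x of tipped_carton in the frame of bay_floor between -0.025 and 0.025 m and y of tipped_carton in the frame of bay_floor between -0.03 and 0.03 m and contact force between the fingers and tipped_carton above 0.5 N and z of tipped_carton in the frame of bay_floor below 0.012 m and angle between tipped_carton's own z axis and vertical below 0.25 rad), for 0.1 s.
At the end, for the whole second after the job is handed in: The toppled carton stands upright (0.1 rad) on the floor of the front bay (6 mm in height, 25 mm along, 30 mm across from its centre), released and at rest; the other carton stands (0.1 rad) in the rear bay; both bottles stand (0.15 rad) on the deck (x of tipped_carton in the frame of bay_floor between -0.025 and 0.025 m and y of tipped_carton in the frame of bay_floor between -0.03 and 0.03 m and z of tipped_carton in the frame of bay_floor below 0.006 m and angle between each of tipped_carton, filed_carton's own z axis and vertical below 0.1 rad and linear speed of tipped_carton below 0.02 m/s and x of filed_carton in the frame of bay_floor above 0.04 m and z of filed_carton in the frame of bay_floor below 0.01 m and angle between each of amber_bottle, red_bottle's own z axis and vertical below 0.15 rad and z of each of amber_bottle, red_bottle in the frame of deck_centre below 0.01 m and horizontal distance between each of amber_bottle, red_bottle and deck_centre below 0.1 m); the robot touches nothing.
It fails at once if a bottle is knocked over (angle between any of amber_bottle, red_bottle's own z axis and vertical above 0.4 rad).
It fails at once if the carton in the rear bay is moved from its place (distance of filed_carton from where it was at the start of the episode above 0.03 m).
It fails at once if the carton is dropped (linear speed of tipped_carton above 0.5 m/s and contact force between anything else and tipped_carton below 0.01 N).
It also fails if it takes over 51 s, if anything falls off the work surface, if the arm or the gripper's body presses on something with over 40 N, if the wrist force passes 120 N, or if a joint passes its speed limit or range.

## Robot

A 7-joint arm with a two-finger parallel gripper is mounted at the origin on a cart in front of the work surface, level with it; the furniture and walls round the work are solid. World frame = base frame: x ahead of the robot, y to its left, z up, the work surface at z = 0. Lengths are in m, angles in rad, forces in N, time in s.
With the tool pointing down it reaches from about 0.35 to 0.9 m from the base axis. Payload 8.1 kg.
Tool frame: the origin (TCP) lies at the very end of the fingers, on their centre line; the grasp point (between the pads) lies 19 mm behind it (arm.tcp_to_grasp is the z of the grasp point in the tool frame, in m); z points along the fingers, y is the line along which they close (so a half turn about z gives the same grasp; the last joint's range is limited). The gripper opens to 92 mm and grips with 3 to 60 N. Pads are 19 mm wide; open, the fingers measure 130 mm over their backs; the gripper's body (75 mm by 190 mm) begins 47 mm behind the grasp point.
Start: joints at [-1.405, 0.434, 0.025, 1.573, -0.012, 1.134, -0.075], TCP at [0.166, 0.603, 0.227] pointing down, gripper open.
Joint ranges: [-2.62, 2.62], [-0.44, 2.09], [-1.27, 1.32], [0.08, 2.57], [-1.32, 4.46], [0.12, 2], [-2.74, 2.74]. Speed limits (rad/s): [2.22, 2.22, 3.01, 3.01, 3.14, 3.14, 3.14].

## Interface

Orientations are given as a rotation vector (axis times angle).
In Python, from cell import readout, vision, sign_off, arm gives the robot as it stands. The module is installed in compiled form; this text tells all that it offers.
- The arm moves only by the shell command python3 -m creep 'ROWS' [FORCE]. ROWS is JSON, a list of rows, each a list of 5 numbers: the shift along the tool's x, y, z in units of 4 cm (1.0 is 4 cm), then the turn about the tool's z in units of 4 degrees (1.0 is 4 degrees), then the opening, from 0 (shut) to 1 (fully open). A call has 1 to 12 rows; each row shifts and turns the commanded pose from where the row before left it, along the tool's axes as they then stand; what a row does not reach is not made up. A row lasts 1/8 s, in which the tool goes at most 62.5 mm and 10.7 degrees, less where a joint would pass 70% of its speed; a pose out of reach is approached as far as the arm can. A call with a number of a shift or a turn outside -1 to 1 is refused whole. A call with a gripper value outside its range is refused whole. The fingers move at their own pace and stop on an object; FORCE is the grip in N (left out, the last holds). Time passes only in rows, so rows that do not move let the fingers close. It gives the time, the measured TCP pose, the force, the opening and the grip force at its end, in the units of the state.
- readout.observe(): the state, without advancing time (a new reading comes with each control period).
- vision.get_image(name): name is "side" or "top" or "wrist"; returns a dict with "pixels" (400x640x3 uint8, blue, green, red), "z_map" (400x640 float32, m along the optical axis (not along the pixel's ray), 0 where there is no reading), "camera_matrix" (3x3 intrinsics, pixels), "position" and "rotation" of the camera in the world. Camera axes: x right, y up, looking along -z (the intrinsics and any distortion apply to the point x, -y, -z); pixel columns grow to the right and rows downward; lengths in m; the calibration is good to about 2 mm. A picture is of the moment at which its call begins.
- sign_off(): hands the job in; it is judged then, once.
The state is a dict: "clock": time; "joints": joint angles; "dq": joint speeds; "joint_efforts": joint torques, N m; "position": TCP position; "ee_rot": TCP orientation; "force": force on the tool from outside, world axes, zero at the start; "ft_torque": the same for the moment, N m; "width": opening from 0.0 (shut) to 1.0 (fully open); "gripper_force": force on a finger pad.
Only numpy, scipy, OpenCV 4.12 (cv2) and the standard library are available. Lean on these libraries where they do the work, as an engineer would, in place of code of your own. Each camera call takes 0.05 s, during which the arm holds its last target. There are 200 camera calls.

## Working session

There is one attempt and no reset: what is moved stays moved. The work goes in short steps, Python scripts to look and compute and a shell command to move; the robot and the scene stay as the last step left them, time stands still between calls to the robot, and variables do not carry over. Pictures are saved under pics/ and viewed, at most 10 in all, crops included, and the job is handed in when it is done.

```bash
mkdir -p pics; cat > h.py <<'E'
import numpy as np, cv2
from cell import readout, vision, sign_off, arm
def grab(n,f=None):
    im=vision.get_image(n)
    if f: cv2.imwrite('pics/'+f,im['pixels'])
    return im
def cloud(im):
    K=np.array(im['camera_matrix']);z=im['z_map'];h,w=z.shape
    u,v=np.meshgrid(np.arange(w),np.arange(h))
    p=np.stack([(u-K[0,2])/K[0,0]*z,-(v-K[1,2])/K[1,1]*z,-z],-1)
    R=np.array(im['rotation'])
    if R.shape!=(3,3): R=cv2.Rodrigues(R)[0]
    P=p@R.T+np.array(im['position']); P[z==0]=np.nan
    return P
E
python3 - <<'E'
from h import *
s=readout.observe();print({k:np.round(v,3) for k,v in s.items()})
for n in('top','side'):
    im=grab(n,n+'0.png');print(n,im['position'],im['rotation'],im['camera_matrix'])
    np.savez(n+'0.npz',P=cloud(im),px=im['pixels'])
E
```

```text
{'clock': np.float64(0.0), 'joints': array([-1.405,  0.435,  0.025,  1.574, -0.012,  1.134, -0.075]), 'dq': array([ 0.   , -0.002, -0.001,  0.001,  0.001,  0.002, -0.001]), 'joint_efforts': array([ 0.0000e+00, -6.6784e+01,  9.8500e-01, -3.1446e+01, -6.0000e-02,
        4.3000e-02,  0.0000e+00]), 'position': array([0.166, 0.602, 0.226]), 'ee_rot': array([-4.210e-01, -3.113e+00,  2.000e-03]), 'force': array([-0.213, -0.191, -0.042]), 'ft_torque': array([-0.037, -0.035, -0.019]), 'gripper_force': np.float64(0.0), 'width': np.float64(0.997)}
top [ 0.33902495 -0.15516429  1.06124227] [ 0.12548097 -0.12905026 -1.55907135] [[507.68625007   0.         314.3441903 ]
 [  0.         507.68625007 200.13806187]
 [  0.           0.           1.        ]]
side [-0.12157399 -0.42643157  0.80684082] [ 0.66618068 -0.40590957 -1.04816739] [[462.20903942   0.         320.45958525]
 [  0.         462.20903942 203.58912338]
 [  0.           0.           1.        ]]
```

View pics/top0.png

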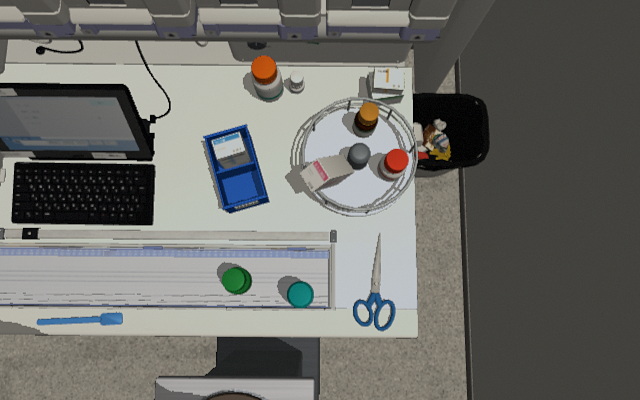

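View pics/side0.png

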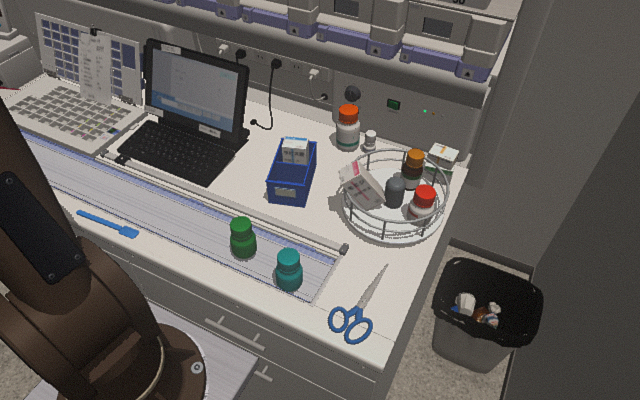

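The top view shows the toppled carton at (322,172), leaning left-front on the turntable, with its hub at (358,156). The amber bottle is at (367,119), the red one at (396,163), and the bin at (237,168) with its empty front bay at (243,187). Candidates for the wanted carton are the white/pink one at (322,172), the white box behind the turntable at (387,83) and the blue/white one in the bin at (230,148). I choose (322,172).

```bash
python3 - <<'E'
from h import *
t=np.load('top0.npz');s=np.load('side0.npz')
P=t['P'];px=t['px']
c=cv2.resize(px[90:225,195:425],None,fx=3.4,fy=3.4,interpolation=cv2.INTER_CUBIC);cv2.imwrite('pics/crop1.png',c)
hsv=cv2.cvtColor(px,cv2.COLOR_BGR2HSV)
# bin rim: blue & z in 0.065..0.085
for nm,d in(('top',t),('side',s)):
    P=d['P'];hsv=cv2.cvtColor(d['px'],cv2.COLOR_BGR2HSV);X,Y,Z=P[...,0],P[...,1],P[...,2]
    m=(hsv[...,0]>105)&(hsv[...,0]<125)&(hsv[...,1]>150)&(Z>0.066)&(Z<0.09)&(X>0.2)&(X<0.6)&(Y<0.12)&(Y>-0.2)
    q=P[m];print(nm,'bin',len(q),cv2.minAreaRect(q[:,:2].astype(np.float32)),np.median(q[:,2]))
    for k,u,v in(('hub',358,156),('amber',367,112),('red',396,158),('carton',322,172),('deck',345,130),('filed',228,146),('floor',243,187)) if nm=='top' else (('hub',395,184),('amber',415,156),('red',425,193),('carton',362,185)):
        print(k,np.round(np.nanmedian(P[v-2:v+3,u-2:u+3].reshape(-1,3),0),3))
# deck circle
P=t['P'];m=(abs(P[...,2]-.026)<.006)&(abs(P[...,0]-.42)<.2)&(P[...,1]<-.1)&(P[...,1]>-.4)
q=P[m];print('deck',len(q),cv2.minEnclosingCircle(q[:,:2].astype(np.float32)))
E
```

```text
top bin 365 ((0.5521111488342285, -0.002403177320957184), (0.12352421879768372, 0.08810772001743317), 16.44684410095215) 0.07381047211419489
hub [ 0.586 -0.242  0.093]
amber [ 0.666 -0.257  0.123]
red [ 0.578 -0.313  0.111]
carton [ 0.543 -0.17   0.141]
deck [ 0.66  -0.22   0.025]
filed [0.602 0.013 0.099]
floor [ 0.539 -0.005  0.003]
side bin 169 ((0.5505118370056152, -0.004303097724914551), (0.12168557196855545, 0.08716410398483276), 16.892610549926758) 0.0758701542753345
hub [ 0.583 -0.248  0.096]
amber [ 0.656 -0.263  0.125]
red [ 0.571 -0.317  0.113]
carton [ 0.535 -0.19   0.113]
deck 3226 ((0.5932754278182983, -0.24539609253406525), 0.11802205443382263)
```

View pics/crop1.png

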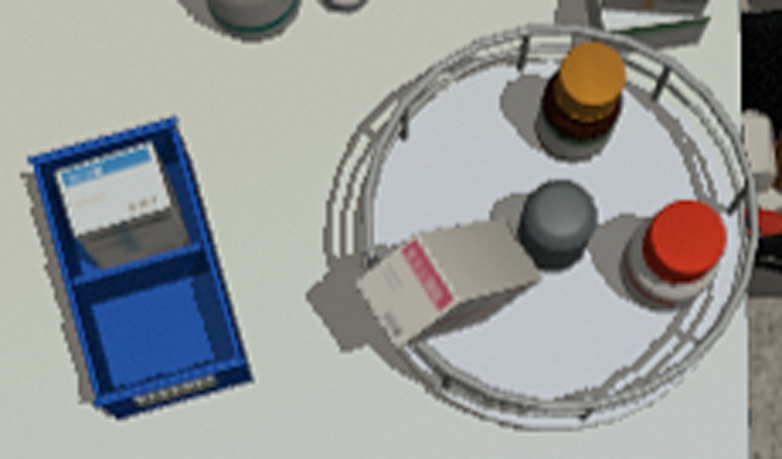

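The crop confirms the choice. The white carton with the pink stripe at crop (450,280) leans out to the left-front from the hub at crop (558,225). The bin's empty bay is at crop (165,325).

```bash
cat > m.py <<'E'
from h import *
def binpose(P,px):
    hsv=cv2.cvtColor(px,cv2.COLOR_BGR2HSV);X,Y,Z=P[...,0],P[...,1],P[...,2]
    m=(hsv[...,0]>105)&(hsv[...,0]<125)&(hsv[...,1]>150)&(Z>0.066)&(Z<0.085)&(X>0.4)&(X<0.72)&(Y<0.1)&(Y>-0.15)
    return cv2.minAreaRect(P[m][:,:2].astype(np.float32))
E
python3 - <<'E'
from m import *
d={n:np.load(n+'0.npz') for n in('top','side')}
allq=[]
for n in d:
    P=d[n]['P'];px=d[n]['px'];print(n,'bin',binpose(P,px))
    X,Y,Z=P[...,0],P[...,1],P[...,2]
    # hub top centre
    m=(Z>.088)&(Z<.102)&(np.hypot(X-.586,Y+.246)<.03);q=P[m];g=px[m].astype(int)
    q=q[g.max(1)<110];print('hub',len(q),cv2.minEnclosingCircle(q[:,:2].astype(np.float32)))
    H=np.array([.588,-.246]);r=np.hypot(X-H[0],Y-H[1])
    m=(r<.135)&(r>.03)&(Z>.045)&(X<.60)&(Y>-.26)&~((r>.098)&(Z<.1));
    m=cv2.morphologyEx(m.astype(np.uint8),cv2.MORPH_OPEN,np.ones((3,3)))>0
    q=P[m];allq.append(q);print('carton',len(q),cv2.minAreaRect(q[:,:2].astype(np.float32)),q[:,2].min(),q[:,2].max())
    # normals by local plane clusters
    dx=np.roll(P,-2,1)-np.roll(P,2,1);dy=np.roll(P,-2,0)-np.roll(P,2,0)
    N=np.cross(dx,dy);N/=np.linalg.norm(N,axis=-1,keepdims=True);N[N[...,2]<0]*=-1
    nn=N[m];ok=np.isfinite(nn).all(1);q=q[ok];nn=nn[ok]
    _,lab,c=cv2.kmeans(nn.astype(np.float32),3,None,(3,50,1e-4),5,cv2.KMEANS_PP_CENTERS)
    for k in range(3):
        a=q[lab[:,0]==k];b=a.mean(0);e=np.linalg.svd(a-b)[2][2];rs=abs((a-b)@e);a=a[rs<.004];b=a.mean(0);e=np.linalg.svd(a-b)[2][2]
        print(len(a),'c',np.round(b,4),'n',np.round(e,3))
R=cv2.Rodrigues(readout.observe()['ee_rot'])[0];print(np.round(R,3))
E
```

```text
top bin ((0.5676547884941101, 0.002467028796672821), (0.15590214729309082, 0.08814811706542969), 16.664207458496094)
hub 231 ((0.5931532382965088, -0.24469435214996338), 0.02078130654990673)
carton 1221 ((0.5540078282356262, -0.1824294477701187), (0.04603433609008789, 0.10227718949317932), 31.729398727416992) 0.045870904849497185 0.14644133459292863
152 c [ 0.5632 -0.192   0.106 ] n [-0.18  -0.833  0.524]
299 c [ 0.5362 -0.1541  0.1283] n [ 0.23  -0.449 -0.863]
162 c [ 0.5352 -0.1937  0.1036] n [-0.841 -0.541  0.016]
side bin ((0.5664809346199036, 0.0009879842400550842), (0.15512961149215698, 0.0871700569987297), 17.225263595581055)
hub 189 ((0.5915783643722534, -0.2478008270263672), 0.021524373441934586)
carton 1279 ((0.552900493144989, -0.1821022927761078), (0.05083467811346054, 0.09927923232316971), 30.340892791748047) 0.0452565867406598 0.14780491541442242
166 c [ 0.5377 -0.1882  0.0972] n [ 0.903  0.399 -0.157]
128 c [ 0.5391 -0.1986  0.0776] n [ 0.851  0.522 -0.056]
58 c [ 0.5628 -0.1931  0.112 ] n [ 0.402 -0.713  0.574]
[[-0.964  0.266 -0.   ]
 [ 0.266  0.964 -0.001]
 [-0.    -0.001 -1.   ]]
```

Both cameras agree on the poses:
- **Hub:** about (0.592, -0.246).
- **Lean:** azimuth about 121°, tilt about 32°. The top-end centre is measured at (0.536, -0.154, 0.128), where the given sizes predict (0.5375, -0.156, 0.131).
- **Grasp point:** 94 mm up the axis at (0.542, -0.163, 0.118), with tool y at azimuth 31.4°.
- **Bay floor:** (0.531, -0.009), with bin x at 17°.

First I move above the carton.

```bash
python3 -m creep '[[-0.5,-0.55,0,0,1],[-0.9,-1,0,0,1],[-0.9,-1,0,0,1],[-0.9,-1,0,0,1],[-0.9,-1,0,0,1],[-0.9,-1,0,0,1],[-0.9,-1,0,0,1],[-0.9,-1,0,0,1],[-0.9,-1,0,0,1],[-0.9,-1,0,0,1],[-0.9,-1,0,0,1],[-0.5,-0.5,0,0,1]]'
python3 -m creep '[[-0.8,-0.9,0,0,1],[-0.9,-1,0,0,1],[-0.9,-1,0,0,1],[-0.9,-1,0,0,1],[-0.65,-0.9,0,1,1],[0,0,0,1,1],[0,0,0,1,1],[0,0,0,1,1],[0,0,0,1,1],[0,0,0,1,1],[0,0,0,1,1],[0,0,0,1,1]]'
python3 -m creep '[[0,0,0,1,1],[0,0,0,1,1],[0,0,0,0.8,1],[0,0,0,0,1]]'
```

```text
clock: 1.6
position: [0.4348, 0.0673, 0.2267]
ee_rot: [0.426, 3.112, -0.001]
force: [0.9, -0.1, 0.5]
width: 0.999
gripper_force: 0.0
clock: 3.1
position: [0.543, -0.1589, 0.2264]
ee_rot: [-1.266, -2.875, 0.0]
force: [0.2, -0.3, 0.1]
width: 1.003
gripper_force: 0.0
clock: 3.6
position: [0.543, -0.1588, 0.2264]
ee_rot: [-1.537, -2.739, 0.0]
force: [0.3, 0.4, 0.6]
width: 0.999
gripper_force: 0.0
```

```bash
cat > t.py <<'E'
from m import *
import sys
def err(x,y,z):
    s=readout.observe();R=cv2.Rodrigues(s['ee_rot'])[0];d=np.array([x,y,z])-s['position']
    print('units',np.round(R.T@d/.04,2),'yaw_y',np.degrees(np.arctan2(R[1,1],R[0,1])),'tcp',np.round(s['position'],4))
E
python3 - <<'E'
from t import *
err(.542,-.1634,.099)
im=grab('wrist','wrist1.png');P=cloud(im)
s=readout.observe();R=cv2.Rodrigues(s['ee_rot'])[0]
m=(P[...,2]>.10)&(np.hypot(P[...,0]-.545,P[...,1]+.17)<.07)
q=P[m]; t=(q-s['position'])@R
print(len(q),'tool x',t[:,0].min(),t[:,0].max(),'y',np.percentile(t[:,1],[0,1,99,100]),cv2.minAreaRect(q[:,:2].astype(np.float32)),q[:,2].max())
E
```

```text
units [-0.09 -0.08  3.19] yaw_y 31.422473292952258 tcp [ 0.543  -0.1588  0.2264]
69531 tool x -0.04653318305394285 0.037807071365340957 y [-0.06809912 -0.06295749  0.05638463  0.06235221] ((0.5428943634033203, -0.1643790900707245), (0.13048827648162842, 0.08376342803239822), 30.89468765258789) 0.3436841148076586
```

View pics/wrist1.png

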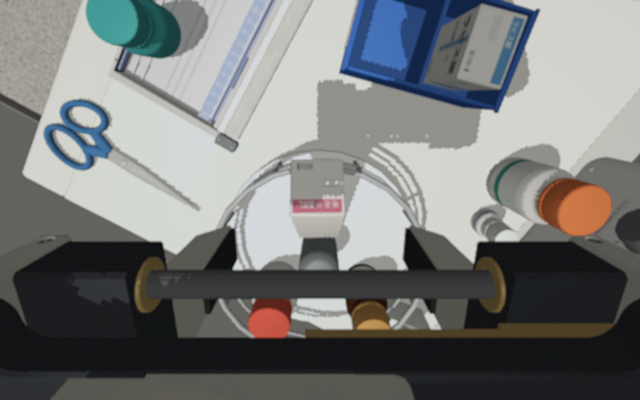

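The wrist view shows the carton end (290–344, 160–195) square between the fingers, at columns 235 and 405. I'll take its exact tool-frame offset from the same depth data, limited to the carton's height.

```bash
python3 - <<'E'
from t import *
im=grab('wrist');P=cloud(im);s=readout.observe();R=cv2.Rodrigues(s['ee_rot'])[0]
m=(P[...,2]>.10)&(P[...,2]<.16)&(np.hypot(P[...,0]-.545,P[...,1]+.17)<.06)
m[245:]=False
q=P[m];t=(q-s['position'])@R
print(len(q),np.percentile(t,[0,1,50,99,100],axis=0).round(4),cv2.minAreaRect(q[:,:2].astype(np.float32)),q[:,2].max())
e=P[165:190,300:335].reshape(-1,3);b=e.mean(0);print('end',b,np.linalg.svd(e-b)[2][2])
E
```

```text
3675 [[-0.0465 -0.0254  0.0794]
 [-0.0437 -0.0246  0.0806]
 [ 0.0006 -0.0026  0.0945]
 [ 0.0255  0.0192  0.1224]
 [ 0.0258  0.02    0.1265]] ((0.5461992621421814, -0.16917574405670166), (0.0449640229344368, 0.07248283922672272), 31.899019241333008) 0.14713886265815246Traceback (most recent call last):
  File "<stdin>", line 7, in <module>
    u, s, vh = gufunc(a, signature=signature)
               ~~~~~~^^^^^^^^^^^^^^^^^^^^^^^^
    raise LinAlgError("SVD did not converge")
numpy.linalg.LinAlgError: SVD did not converge
```

```bash
python3 -m creep '[[-0.1,-0.07,0.5,0,1],[0,0,0.7,0,1],[0,0,0.7,0,1],[0,0,0.6,0,1],[0,0,0.4,0,1],[0,0,0.25,0,1],[0,0,0,0,1]]' 4
python3 -m creep '[[0,0,0,0,0.6],[0,0,0,0,0.55],[0,0,0,0,0.5],[0,0,0,0,0.45],[0,0,0,0,0.3],[0,0,0,0,0.3],[0,0,0,0,0.3]]' 4
```

```text
clock: 4.58
position: [0.5428, -0.1639, 0.1005]
ee_rot: [-1.537, -2.739, 0.0]
force: [-0.4, 0.2, -0.4]
width: 1.001
gripper_force: 0.0
clock: 5.45
position: [0.5429, -0.1639, 0.1007]
ee_rot: [-1.538, -2.74, -0.0]
force: [0.4, 0.5, 0.3]
width: 0.494
gripper_force: 4.0
```

```bash
python3 -m creep '[[0,0,-0.15,0,0.3],[0,0,-0.2,0,0.3],[0,0,-0.2,0,0.3],[0,0,-0.2,0,0.3],[0,0,-0.2,0,0.3],[0,0,0,0,0.3],[0,0,0,0,0.3]]'
python3 - <<'E'
from t import *
im=grab('side');cv2.imwrite('pics/side1.png',cv2.resize(im['pixels'][90:260,300:500],None,fx=3,fy=3))
print(readout.observe()['gripper_force'])
E
```

```text
clock: 6.32
position: [0.5428, -0.1638, 0.1386]
ee_rot: [-1.537, -2.739, -0.0]
force: [0.5, 0.1, -1.3]
width: 0.49
gripper_force: 4.0
3.9812540262937546
```

View pics/side1.png

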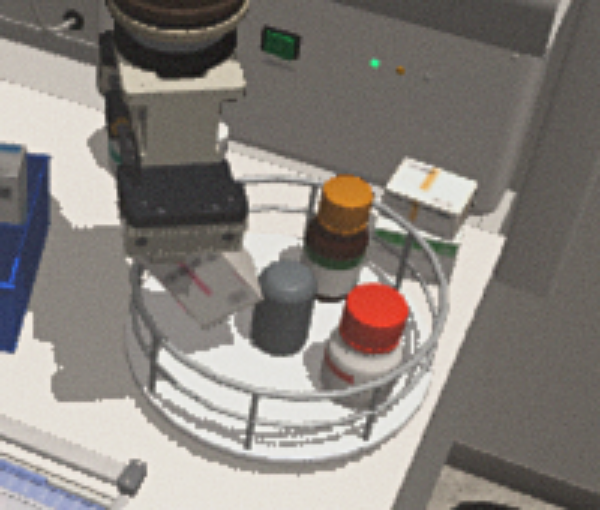

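The side crop shows the carton still leaning as gripped (crop 150–260, 250–325), with both bottles standing. Grip friction holds the tilt, so I'll right it by moving inward with its foot edge against the hub. That push goes through the spin axis, so it applies no turning moment.

```bash
python3 -m creep '[[0,0,0.2,0,0.3],[0,0,0.25,0,0.3],[0,0,0,0,0.3],[-0.15,0,0,0,0.3],[-0.15,0,0,0,0.3],[-0.15,0,0,0,0.3],[-0.15,0,0,0,0.3],[-0.15,0,0,0,0.3],[-0.15,0,0,0,0.3],[-0.1,0,0,0,0.3],[0,0,0,0,0.3]]' 4
cat > c.py <<'E'
from t import *
def tilt(n='side',f=None):
    im=grab(n);P=cloud(im);s=readout.observe();R=cv2.Rodrigues(s['ee_rot'])[0]
    t=(P-s['position'])@R  # tool axes: x lean(out), z down
    m=(abs(t[...,1])<.016)&(abs(t[...,0])<.09)&(t[...,2]>-.0)&(t[...,2]<.10)&(P[...,2]>.032)
    q=t[m];
    for a in np.arange(0,.1,.01):
        k=q[(q[:,2]>=a)&(q[:,2]<a+.01)]
        if len(k): print('below tip %.3f'%a,len(k),'x',np.round(np.percentile(k[:,0],[2,50,98]),3))
    if f: cv2.imwrite(f,im['pixels'])
    print('tcp',s['position'].round(4),'grip',s['gripper_force'],s['width'])
E
python3 - <<'E'
from c import *
tilt('side','pics/side2f.png');im=cv2.imread('pics/side2f.png');cv2.imwrite('pics/side2.png',cv2.resize(im[90:260,300:500],None,fx=3,fy=3))
E
```

```text
clock: 7.75
position: [0.564, -0.1985, 0.1207]
ee_rot: [1.538, 2.739, -0.0]
force: [-0.3, -0.4, -0.5]
width: 0.493
gripper_force: 4.0
below tip 0.000 6 x [0.024 0.025 0.025]
below tip 0.010 4 x [0.023 0.023 0.024]
below tip 0.020 152 x [-0.073 -0.052  0.058]
below tip 0.030 73 x [-0.077 -0.042  0.058]
below tip 0.040 37 x [-0.074 -0.04   0.02 ]
below tip 0.050 30 x [-0.075 -0.044  0.034]
below tip 0.060 48 x [-0.076 -0.039  0.057]
below tip 0.070 19 x [-0.073 -0.041  0.017]
below tip 0.080 16 x [-0.076 -0.042 -0.037]
tcp [ 0.5639 -0.1983  0.1207] grip 4.00009386241436 0.489778723418588
```

View pics/side2.png

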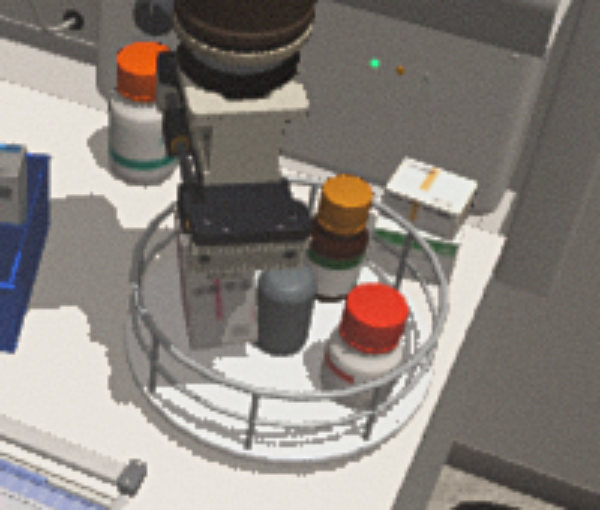

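The carton now hangs nearly vertical beside the hub (crop 180–255, 250–345), and both bottles are standing. A few more mm inward finishes the righting, then I lift.

```bash
python3 -m creep '[[-0.1,0,0,0,0.3],[-0.06,0,0,0,0.3],[0.03,0,-0.15,0,0.3],[0.05,0,-0.2,0,0.3],[0.05,0,-0.3,0,0.3],[0,0,-0.3,0,0.3],[0,0,-0.4,0,0.3],[0,0,-0.4,0,0.3],[0,0,-0.4,0,0.3],[0,0,-0.3,0,0.3],[0,0,0,0,0.3]]'
python3 - <<'E'
from t import *
for n in('side','top'):
    im=grab(n);P=cloud(im);s=readout.observe();R=cv2.Rodrigues(s['ee_rot'])[0];t=(P-s['position'])@R
    m=(abs(t[...,0])<.06)&(abs(t[...,1])<.045)&(t[...,2]>.003)&(t[...,2]<.085);q=t[m]
    for a in np.arange(0,.09,.01):
        k=q[(q[:,2]>=a)&(q[:,2]<a+.01)]
        if len(k): print(n,'%.2f'%a,len(k),np.round(k.min(0),3),np.round(k.max(0),3))
    if n=='side':
        x=cv2.resize(im['pixels'][40:210,290:490],None,fx=3,fy=3);cv2.imwrite('pics/side3.png',x)
        dx=np.roll(P,-1,1)-np.roll(P,1,1);dy=np.roll(P,-1,0)-np.roll(P,1,0);N=np.cross(dx,dy)@R;N/=np.linalg.norm(N,axis=-1,keepdims=True)
        k=N[m];k=k[np.isfinite(k).all(1)];print('med normals on -x/+x face',np.median(k[abs(k[:,0])>.8],0),'y face',np.median(k[abs(k[:,1])>.8],0),len(k))
E
```

```text
clock: 9.18
position: [0.5649, -0.1993, 0.2197]
ee_rot: [1.537, 2.738, 0.001]
force: [0.7, 0.5, -0.0]
width: 0.491
gripper_force: 4.0
side 0.00 82 [-0.023 -0.025  0.003] [0.027 0.023 0.01 ]
side 0.01 107 [-0.025 -0.025  0.01 ] [0.026 0.023 0.02 ]
side 0.02 100 [-0.026 -0.024  0.02 ] [0.025 0.022 0.03 ]
side 0.03 99 [-0.025 -0.025  0.03 ] [0.024 0.009 0.04 ]
side 0.04 103 [-0.026 -0.025  0.04 ] [0.024 0.009 0.05 ]
side 0.05 95 [-0.027 -0.025  0.05 ] [0.023 0.01  0.06 ]
side 0.06 92 [-0.028 -0.024  0.06 ] [0.022 0.01  0.07 ]
side 0.07 28 [-0.029 -0.024  0.07 ] [ 0.022 -0.005  0.075]
med normals on -x/+x face [-0.99084848  0.05990819 -0.05674466] y face [ 0.02983078  0.94533343 -0.05372324] 701
top 0.00 1 [ 0.024 -0.022  0.008] [ 0.024 -0.022  0.008]
top 0.01 1 [ 0.024 -0.022  0.015] [ 0.024 -0.022  0.015]
top 0.02 3 [ 0.022 -0.023  0.021] [ 0.025 -0.022  0.027]
top 0.03 3 [ 0.021 -0.023  0.03 ] [ 0.025 -0.022  0.037]
top 0.04 4 [ 0.021 -0.023  0.043] [ 0.024 -0.019  0.045]
top 0.05 6 [ 0.018 -0.023  0.05 ] [ 0.024 -0.019  0.06 ]
top 0.06 7 [ 0.015 -0.023  0.061] [ 0.023 -0.018  0.07 ]
top 0.07 1 [ 0.023 -0.022  0.072] [ 0.023 -0.022  0.072]
```

View pics/side3.png

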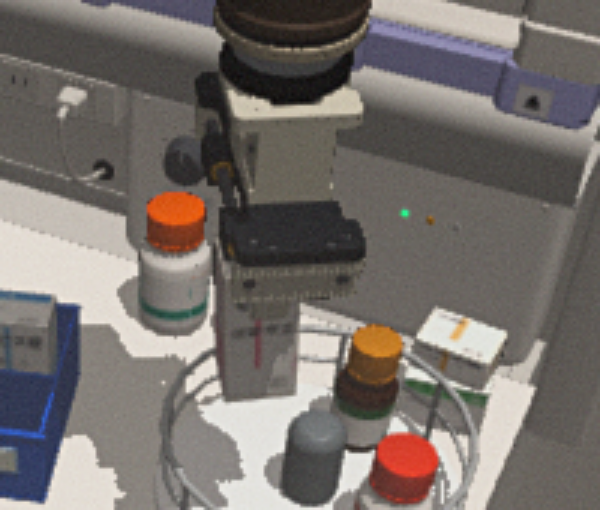

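The carton is held with its foot 75 mm below the fingertips, tilted about 4°, and clear of the turntable (foot z about 0.145). Next I carry it to the bay, then turn it.

```bash
python3 -m creep '[[0.25,0.1,0,0,0.3],[0.5,0.2,0,0,0.3],[0.7,0.25,0,0,0.3],[0.7,0.25,0,0,0.3],[0.7,0.25,0,0,0.3],[0.7,0.25,0,0,0.3],[0.6,0.25,0,0,0.3],[0.36,0.13,0,0,0.3],[0,0,0,-0.5,0.3],[0,0,0,-0.8,0.3],[0,0,0,-1,0.3],[0,0,0,-1,0.3]]'
python3 -m creep '[[0,0,0,-1,0.3],[0,0,0,-1,0.3],[0,0,0,-1,0.3],[0,0,0,-1,0.3],[0,0,0,-1,0.3],[0,0,0,-1,0.3],[0,0,0,-1,0.3],[0,0,0,-1,0.3],[0,0,0,-1,0.3],[0,0,0,-1,0.3],[0,0,0,-1,0.3],[0,0,0,-1,0.3]]'
python3 -m creep '[[0,0,0,-1,0.3],[0,0,0,-1,0.3],[0,0,0,-1,0.3],[0,0,0,-0.6,0.3],[0,0,0,0,0.3]]'
cat > k.py <<'E'
from t import *
err(.5285,-.010,.12)
for n in('side','top'):
    im=grab(n);P=cloud(im);s=readout.observe();R=cv2.Rodrigues(s['ee_rot'])[0];t=(P-s['position'])@R
    print(n,'bin',binpose(P,im['pixels']))
    m=(abs(t[...,0])<.045)&(abs(t[...,1])<.04)&(t[...,2]>.003)&(t[...,2]<.085)&(P[...,2]>.08);q=t[m]
    for a in np.arange(0,.09,.015):
        k=q[(q[:,2]>=a)&(q[:,2]<a+.015)]
        if len(k): print(n,'%.3f'%a,len(k),np.round(k.min(0),3),np.round(k.max(0),3))
    if n=='side':cv2.imwrite('pics/side4.png',cv2.resize(im['pixels'][60:230,220:420],None,fx=3,fy=3))
E
python3 k.py
```

```text
clock: 10.78
position: [0.5279, -0.0116, 0.2187]
ee_rot: [1.21, 2.899, -0.001]
force: [-0.1, -0.0, -1.6]
width: 0.49
gripper_force: 4.0
clock: 12.28
position: [0.5279, -0.0117, 0.2187]
ee_rot: [-0.074, 3.141, -0.001]
force: [0.2, -0.4, -0.7]
width: 0.488
gripper_force: 4.0
clock: 12.9
position: [0.5278, -0.0115, 0.2187]
ee_rot: [0.463, -3.107, 0.001]
force: [0.6, -0.5, -0.3]
width: 0.491
gripper_force: 4.0
units [-0.03  0.03  2.47] yaw_y 106.93166832332591 tcp [ 0.5278 -0.0115  0.2187]
side bin ((0.5673670172691345, 0.0014120787382125854), (0.15505467355251312, 0.0876709371805191), 17.348527908325195)
side 0.000 108 [-0.002 -0.024  0.003] [0.03  0.021 0.015]
side 0.015 144 [-0.023 -0.024  0.015] [0.028 0.022 0.03 ]
side 0.030 141 [-0.02  -0.024  0.03 ] [0.027 0.022 0.045]
side 0.045 129 [-0.024 -0.024  0.045] [0.026 0.021 0.06 ]
side 0.060 126 [-0.025 -0.024  0.06 ] [0.025 0.021 0.075]
side 0.075 2 [ 0.02  -0.015  0.075] [0.021 0.009 0.075]
top bin ((0.5673626661300659, 0.002377644181251526), (0.15482144057750702, 0.08798728138208389), 16.826812744140625)
top 0.000 29 [ 0.021 -0.023  0.003] [0.028 0.02  0.015]
top 0.015 39 [ 0.015 -0.023  0.016] [0.027 0.02  0.03 ]
top 0.030 38 [ 0.012 -0.023  0.03 ] [0.026 0.021 0.045]
top 0.045 39 [ 0.01  -0.023  0.046] [0.025 0.02  0.06 ]
top 0.060 30 [ 0.007 -0.023  0.061] [0.024 0.021 0.073]
top 0.075 2 [ 0.022 -0.022  0.075] [ 0.022 -0.002  0.076]
```

```bash
python3 -m creep '[[-0.02,0.03,0.3,0,0.3],[0,0,0.5,0,0.3],[0,0,0.5,0,0.3],[0,0,0.5,0,0.3],[0,0,0.5,0,0.3],[0,0,0.4,0,0.3],[0,0,0.3,0,0.3],[0,0,0.2,0,0.3],[0,0,0.1,0,0.3],[0,0,0,0,0.3]]'
python3 - <<'E'
from t import *
im=grab('side');cv2.imwrite('pics/side5.png',cv2.resize(im['pixels'][90:260,220:420],None,fx=3,fy=3));err(.5285,-.01,.079)
E
```

```text
clock: 14.25
position: [0.5283, -0.0087, 0.0868]
ee_rot: [-0.464, 3.107, 0.0]
force: [0.3, 0.4, -0.8]
width: 0.487
gripper_force: 4.0
units [ 0.01 -0.03  0.2 ] yaw_y 106.99284803188193 tcp [ 0.5284 -0.0087  0.087 ]
```

View pics/side5.png

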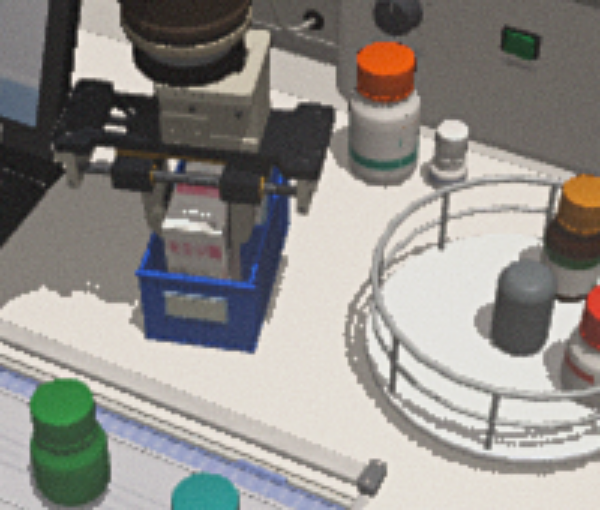

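The carton is in the front bay (crop 165–240, 180–275), with the fingers clear of both side walls. I'll lower the last 8 mm gently.

```bash
python3 -m creep '[[0,0,0.06,0,0.3],[0,0,0.06,0,0.3],[0,0,0.04,0,0.3],[0,0,0,0,0.3]]'
python3 -m creep '[[0,0,0.04,0,0.3],[0,0,0.02,0,0.3],[0,0,0,0,0.3],[0,0,0,0,0.3]]'
```

```text
clock: 14.8
position: [0.5288, -0.0085, 0.0806]
ee_rot: [-0.464, 3.106, 0.0]
force: [1.2, 1.1, 1.7]
width: 0.487
gripper_force: 4.0
clock: 15.3
position: [0.529, -0.0085, 0.0784]
ee_rot: [-0.464, 3.106, 0.0]
force: [1.6, 1.0, 4.9]
width: 0.49
gripper_force: 4.0
```

```bash
python3 -m creep '[[0,0,0,0,0.3],[0,0,-0.02,0,0.52],[0,0,0,0,0.6],[0,0,0,0,0.7],[0,0,0,0,0.8],[0,0,0,0,0.8]]'
python3 -m creep '[[0,0,-0.2,0,0.8],[0,0,-0.4,0,0.8],[0,0,-0.7,0,0.8],[0,0,-1,0,0.8],[0,0,-1,0,0.8],[0,0,-0.6,0,0.8],[0,0,0,0,0.8],[0,0,0,0,0.8]]'
python3 - <<'E'
from t import *
for n in('top','side'):
    im=grab(n);P=cloud(im)
    d=P[...,:2]-[.5307,-.0093];a=np.radians(17);b=np.stack([d@[np.cos(a),np.sin(a)],d@[-np.sin(a),np.cos(a)],P[...,2]],-1)
    m=(abs(b[...,0])<.034)&(abs(b[...,1])<.036)&(b[...,2]>.1)&(b[...,2]<.13);q=b[m]
    print(n,len(q),cv2.minAreaRect(q[q[:,2]>.108][:,:2].astype(np.float32)),np.percentile(q[:,2],[5,50,95]))
    k=q[q[:,2]>.108];c=k.mean(0);print('top normal',np.linalg.svd(k-c)[2][2],c)
    if n=='side':cv2.imwrite('pics/side6.png',cv2.resize(im['pixels'][80:260,220:480],None,fx=3,fy=3))
E
```

```text
clock: 16.05
position: [0.5281, -0.0087, 0.0787]
ee_rot: [0.464, -3.107, -0.0]
force: [-0.1, -0.5, -0.2]
width: 0.793
gripper_force: 0.0
clock: 17.05
position: [0.5278, -0.0087, 0.2348]
ee_rot: [0.464, -3.107, -0.0]
force: [-0.0, 0.1, -0.4]
width: 0.798
gripper_force: 0.0
top 563 ((-0.0034558307379484177, 0.001294488087296486), (0.04347177594900131, 0.045671604573726654), 0.10862185806035995) [0.10762448 0.11338607 0.11634612]
top normal [-1.42850998e-02 -6.80642589e-04  9.99897731e-01] [-0.00395505  0.00122897  0.11343044]
side 422 ((6.494298577308655e-05, 0.0007408037781715393), (0.045652229338884354, 0.054454002529382706), 89.30123901367188) [0.10243196 0.11497584 0.11751484]
top normal [ 0.03548338  0.00555671 -0.99935482] [-2.28248473e-03 -2.93015880e-05  1.15017390e-01]
```

View pics/side6.png

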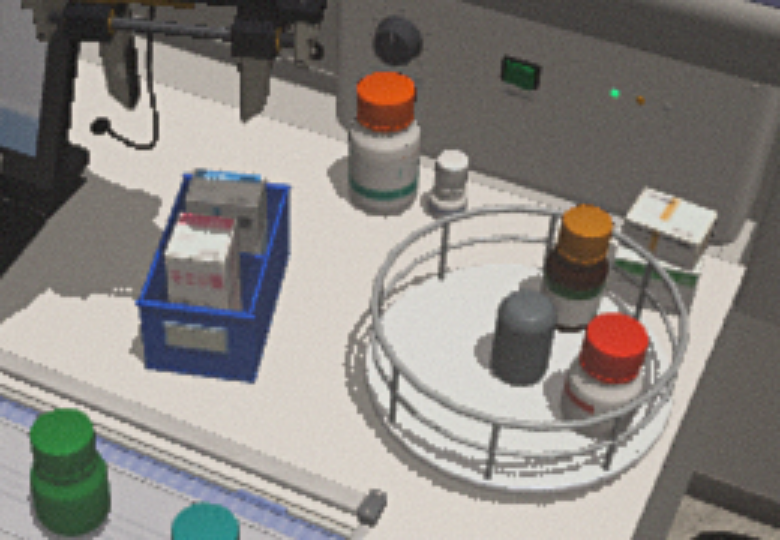

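The carton stands level in the front bay (crop 165–240, 215–310), its top at z about 0.114 as expected, within 4 mm of the bay centre. The filed carton and both bottles are standing, and the arm is clear.

```bash
python3 -c "
from cell import sign_off;print(sign_off())"
```

```text
the job is handed in; nothing more can be done
None
```

I lifted the carton off the turntable, stood it upright on the floor of the front bay and released it. Both bottles and the rear-bay carton were still standing when I handed the job in at about 17 s; the sign-off gave no verdict.

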